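Sort the white ceramic blanks into crate, dish and tray

TASK

Sort the five white ceramic blanks for the lacquer shop: stand the tall bud vase in the larger bay of the oblong crate and the short bud vase in its smaller bay, put both pomegranate ornaments in the round dish, and the cup in the middle of the square tray. Everything must end standing upright on the floor of its place, let go and at rest. Do not knock any piece over, and leave the big display vase and the brass watering can where they are.

Things in the scene. Friction and masses are not known exactly. Their poses are not given: they have to be found in the camera images.
- vase_tall: Loose. The taller of two small white ceramic bud vases, solid, 95 mm tall, round: foot 28 mm wide, belly 48 mm wide at 25 mm height, waist 26 mm at 56 mm, a straight shoulder 34 mm wide from 70 to 84 mm height (the place to grip), lip 31 mm. 0.10 to 0.20 kg. Stands upright on the bench at the start. Origin: centre of its underside, z up.
- vase_short: Loose. The shorter of the two white bud vases, solid, 78 mm tall, round: foot 24 mm wide, belly 34 mm wide at 20 mm height, waist 21 mm at 44 mm, a straight shoulder 29 mm wide from 54 to 67 mm height (the place to grip), lip 27 mm. 0.06 to 0.13 kg. Stands upright at the start. Origin: centre of its underside, z up.
- pomegranate_a: Loose. White ceramic pomegranate ornament: a ball 42 mm wide (straight-sided from 13 to 27 mm height) on a flat foot 22 mm wide, with a small crown 18 mm wide on top, 51 mm tall in all. 0.05 to 0.10 kg. Stands on its foot at the start. Origin: centre of its underside, z up.
- pomegranate_b: Loose. A second pomegranate ornament, the same as pomegranate_a. Origin: centre of its underside, z up.
- cup: Loose. Plain white open cup without a handle, 50 mm tall, 42 mm wide at the foot, 50 mm wide outside from 20 mm height up to the rim, wall 4 mm. 0.07 to 0.14 kg. Stands mouth up at the start. Origin: centre of its underside, z up.
- crate: Fixed. Oblong dark wooden crate, 160 (its x) by 84 mm (its y), 35 mm high, open above; walls and floor 5 mm (inner floor at z = 5 mm). A cross wall of full height parts it: the larger bay, 82 x 74 mm inside, is centred at x = -34 mm, y = 0; the smaller, 63 x 74 mm, at x = +43.5 mm, y = 0. May face any way. Origin: centre of the whole crate's underside, z up.
- dish: Fixed. Round flat dark wooden dish, 162 mm across the rim, 14 mm high, inner floor about 146 mm across at z = 5 mm. Origin: centre of its underside, z up.
- tray: Fixed. Square dark wooden tray, 120 by 120 mm, 14 mm high, walls and floor 5 mm (inner floor at z = 5 mm), sides along its x and y. Origin: centre of its underside, z up.
- display_vase: Bystander, loose: a finished green, gold and black lacquer vase, 200 mm tall, 84 mm wide, standing to the robot's right. To be left alone. Origin: centre of its underside, z up.
- watering_can: Bystander, loose: a small brass watering can, body 90 mm wide and 75 mm high, spout to its +y and brown handle to its -y (about 185 mm over both, 95 mm high), standing on the far side of the bench. To be left alone. Origin: centre of its underside, z up.
Mind the look-alikes: they are no part of the job. Leave any red look-alike of the pomegranate_b alone.

How it is judged:
By the outcome, as a careful person would: the job done as asked, in the order asked, and still so for the second after the job is handed in, with the robot touching nothing.
It also fails if it takes over 125 s, if anything falls off the work surface, if the arm or the gripper's body presses on something with over 40 N, if the wrist force passes 120 N, or if a joint passes its speed limit or range.

ROBOT

A 6-joint arm with a two-finger parallel gripper is mounted at the origin on the work surface. World frame = base frame: x ahead of the robot, y to its left, z up, the work surface at z = 0. Lengths are in m, angles in rad, forces in N, time in s.
With the tool pointing down it reaches from about 0.275 to 0.775 m from the base axis. Payload 14.6 kg.
Tool frame: the origin (TCP) lies at the centre of the arm's flange, where the gripper is bolted on; the fingertips stand env.nose_length ahead of it and the grasp point (between the pads) lies 155 mm ahead of it (env.nose_length is the distance from the TCP to the fingertips, in m); z points along the fingers, y is the line along which they close (so a half turn about z gives the same grasp; the last joint's range is limited). The gripper opens to 85 mm and grips with 20 to 120 N. Pads are 22 mm wide; open, the fingers measure 114 mm over their backs; the gripper's body (76 mm by 85 mm) begins 54 mm behind the grasp point. The pads swing forward as they close: fully open they stand 13 mm farther back than shut.
Start: joints at [1.079, 0.263, -0.048, 1.259, 0, 1.415], TCP at [0.174, 0.496, 0.405] pointing down, gripper open.
Joint ranges: [-2.65, 2.65], [-0.89, 1.7], [-1.18, 1.37], [-2.13, 2.11], [-1.35, 1.29], [-3.14, 3.14]. Speed limits (rad/s): [1.89, 1.89, 2.57, 2.79, 3.14, 3.14].

INTERFACE

Orientations are given as a rotation vector (axis times angle).
In Python, from workcell import env gives the robot as it stands.
- The arm moves only by the tool step_arm, never from a script. Its argument "increments" is a list of rows, each a list of 4 numbers: the shift along the tool's x, y, z in mm, then the turn about the tool's z in degrees. A call has 1 to 20 rows; each row shifts and turns the commanded pose from where the row before left it, along the tool's axes as they then stand; what a row does not reach is not made up. A row lasts 1/8 s, in which the tool goes at most 62.5 mm and 10.7 degrees, less where a joint would pass 70% of its speed; a pose out of reach is approached as far as the arm can. A call with a gripper value outside its range is refused whole. "grip" is the finger opening in mm, from 0 to 85.4, set as the call begins (left out, the last holds). The fingers move at their own pace and stop on an object; "squeeze" is the grip in N (left out, the last holds). Time passes only in rows, so rows that do not move let the fingers close. It gives the time, the measured TCP pose, the force, the opening and the grip force at its end, in the units of the state.
- env.state(): the state, without advancing time (a new reading comes with each control period).
- env.capture(name): name is "side" or "top"; returns a dict with "img" (480x640x3 uint8, red, green, blue), "range_z" (480x640 float32, m along the optical axis (not along the pixel's ray), 0 where there is no reading), "camera_matrix" (3x3 intrinsics, pixels), "world_from_camera" (4x4, takes a point from camera to world coordinates). Camera axes: x right, y down, z forward; pixel columns grow to the right and rows downward; lengths in m; the calibration is good to about 2 mm. A picture is of the moment at which its call begins.
- env.sign_off(): hands the job in; it is judged then, once.
The state is a dict: "t": time; "joint_positions": joint angles; "dq": joint speeds; "tau": joint torques, N m; "tool_pos": TCP position; "ee_rot": TCP orientation; "force": force on the tool from outside, world axes, zero at the start; "moment": the same for the moment, N m; "width": finger opening in m; "gripper_force": force on a finger pad.
Only numpy, scipy, OpenCV 4.12 (cv2) and the standard library are available. Lean on these libraries where they do the work, as an engineer would, in place of code of your own. Each camera call takes 0.05 s, during which the arm holds its last target. There are 200 camera calls.

## Working session

There is one attempt and no reset: what is moved stays moved. The work goes in short steps, Python scripts to look and compute and a tool call to move; the robot and the scene stay as the last step left them, time stands still between calls to the robot, and variables do not carry over. Pictures are saved under pics/ and viewed, at most 14 in all, crops included, and the job is handed in when it is done.

Besides the shell and the picture viewer there is one more tool, called after "Request:" as name(argument=value, ...), one argument or row to a line, values as JSON. step_arm: Moves the arm, as the interface text tells. Its arguments: {"type":"object","properties":{"increments":{"type":"array"},"grip":{"type":"number"},"squeeze":{"type":"number"}},"required":["increments"]}

```bash
mkdir -p pics
cat > h.py <<'E'
import numpy as np, cv2
from workcell import env
def cap(n,f):
    c=env.capture(n); cv2.imwrite('pics/'+f+'.png',c['img'][:,:,::-1]); np.savez('pics/'+f+'.npz',**c); return c
def world(c):
    K=c['camera_matrix'];T=c['world_from_camera'];z=c['range_z']
    v,u=np.mgrid[:480,:640]
    p=np.stack([(u-K[0,2])/K[0,0]*z,(v-K[1,2])/K[1,1]*z,z],-1)
    w=p@T[:3,:3].T+T[:3,3]; w[z<=0]=np.nan; return w
E
python3 - <<'E'
from h import *
for n in('top','side'):
    c=cap(n,n+'0'); print(n,c['camera_matrix'].round(1).tolist(),c['world_from_camera'].round(3).tolist())
s=env.state();print({k:np.round(s[k],3).tolist() for k in s},env.nose_length)
E
```

```text
top [[592.3, 0.0, 315.4], [0.0, 592.3, 248.8], [0.0, 0.0, 1.0]] [[0.024, -0.989, 0.148, 0.377], [-1.0, -0.026, -0.01, -0.113], [0.014, -0.147, -0.989, 1.476], [0.0, 0.0, 0.0, 1.0]]
side [[478.1, 0.0, 315.7], [0.0, 478.1, 235.4], [0.0, 0.0, 1.0]] [[0.688, -0.555, 0.468, 0.06], [-0.726, -0.535, 0.433, -0.634], [0.01, -0.638, -0.77, 0.928], [0.0, 0.0, 0.0, 1.0]]
{'t': 0.1, 'joint_positions': [1.079, 0.263, -0.049, 1.259, -0.0, 1.416], 'dq': [0.0, -0.001, 0.003, -0.001, 0.001, -0.0], 'tau': [0.003, -63.857, 38.507, 0.01, -0.0, -0.0], 'tool_pos': [0.173, 0.495, 0.404], 'ee_rot': [-0.527, -3.097, 0.001], 'force': [-1.04, -0.657, 0.232], 'moment': [-0.006, 0.031, 0.028], 'gripper_force': 0.0, 'width': 0.085} 0.1734
```

View pics/top0.png

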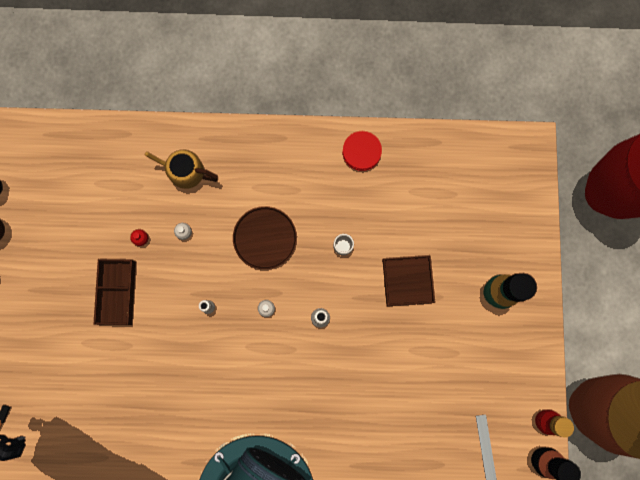

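View pics/side0.png

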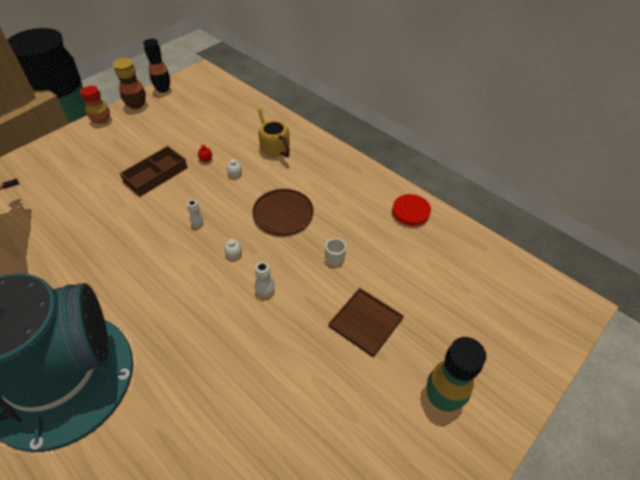

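Top view: the white pieces are pomegranates at (183,232) and (266,309), the short vase at (206,306), the tall vase at (320,317) and the cup at (343,245). The crate is at (115,292), dish (265,238) and tray (409,281). Possible confusions: the red pomegranate at (139,237) is a look-alike of the white ones, so I leave it. The red disc at (362,151) could be taken for the dish. The two vases could be taken for each other. Next I measure, and check the choice in one close crop.

```bash
cat > m.py <<'E'
from h import *
from scipy.optimize import least_squares
def circ(p,r=None):
    c0=p.mean(0)
    if r: s=least_squares(lambda q:np.hypot(*(p-q).T)-r,c0,loss='soft_l1',f_scale=.001)
    else: s=least_squares(lambda q:np.hypot(*(p-q[:2]).T)-q[2],[*c0,.02],loss='soft_l1',f_scale=.001)
    return s.x
def blob(W,xy,rad,lo,hi):
    P=W.reshape(-1,3); m=(np.hypot(P[:,0]-xy[0],P[:,1]-xy[1])<rad)&(P[:,2]>lo)&(P[:,2]<hi); return P[m]
E
python3 - <<'E'
from m import *
C={n:dict(np.load(f'pics/{n}0.npz')) for n in('top','side')}
W={n:world(C[n]) for n in C}
px=dict(pomA=(183,232),pomB=(266,309),short=(206,306),tall=(320,317),cup=(343,245),crate=(115,292),dish=(265,238),tray=(409,281),red=(139,237),disp=(518,288),can=(184,168))
for k,(u,v) in px.items():
    w=W['top'][v,u]; print(k,w.round(3))
    if k in('crate','dish','tray','disp','can'): continue
    for n in W:
        b=blob(W[n],w,.04,.012,.12); 
        print('  ',n,len(b),'zmax %.3f'%b[:,2].max(),'bbox',b.min(0).round(3)[:2],b.max(0).round(3)[:2],'mid',((b.min(0)+b.max(0))/2).round(4)[:2])
        for lo,hi,r in {'pomA':[(.012,.028,.021)],'pomB':[(.012,.028,.021)],'short':[(.053,.068,.0145),(.015,.025,.017)],'tall':[(.069,.085,.017),(.02,.03,.024)],'cup':[(.02,.046,.025)]}.get(k,[]):
            q=blob(W[n],w,.04,lo,hi)[:,:2]
            if len(q)>5: print('     fit',len(q),circ(q,r).round(4))
for k,lo,hi,rad in(('crate',.025,.045,.11),('tray',.009,.02,.1),('dish',.009,.02,.1)):
    u,v=px[k]
    for n in W:
        b=blob(W[n],W['top'][v,u],rad,lo,hi)
        b=b[:,:2].astype(np.float32)
        if k=='crate' or 1:
            r=cv2.minAreaRect(b*1000); print(k,n,len(b),[np.round(x,1) for x in r])
c=C['top']['img'][190:350,70:450,::-1]; cv2.imwrite('pics/crop.png',cv2.resize(c,None,fx=2.1,fy=2.1,interpolation=cv2.INTER_CUBIC))
E
```

```text
pomA [0.624 0.197 0.045]
   top 239 zmax 0.059 bbox [0.61  0.184] [0.652 0.224] mid [0.6312 0.2036]
     fit 47 [0.6318 0.2049]
   side 202 zmax 0.054 bbox [0.606 0.182] [0.647 0.222] mid [0.6269 0.202 ]
     fit 69 [0.6292 0.2059]
pomB [ 0.441 -0.012  0.047]
   top 232 zmax 0.060 bbox [ 0.425 -0.03 ] [0.464 0.009] mid [ 0.4443 -0.0108]
     fit 29 [ 0.446  -0.0101]
   side 264 zmax 0.054 bbox [ 0.421 -0.031] [0.46  0.007] mid [ 0.4407 -0.012 ]
     fit 79 [ 0.4429 -0.0086]
short [0.443 0.126 0.077]
   top 178 zmax 0.085 bbox [0.429 0.116] [0.461 0.144] mid [0.4449 0.1301]
     fit 26 [0.4459 0.1326]
     fit 16 [0.4455 0.1331]
   side 288 zmax 0.081 bbox [0.425 0.114] [0.458 0.146] mid [0.4415 0.1297]
     fit 53 [0.4431 0.1337]
     fit 36 [0.4425 0.134 ]
tall [ 0.423 -0.142  0.097]
   top 293 zmax 0.100 bbox [ 0.404 -0.165] [ 0.448 -0.114] mid [ 0.4259 -0.1393]
     fit 19 [ 0.4261 -0.1432]
     fit 22 [ 0.426  -0.1446]
   side 541 zmax 0.099 bbox [ 0.399 -0.167] [ 0.444 -0.124] mid [ 0.4218 -0.1455]
     fit 66 [ 0.4232 -0.1421]
     fit 45 [ 0.424  -0.1413]
cup [ 0.609 -0.197 -0
[... 314 characters left out ...]

red [0.61  0.306 0.038]
   top 239 zmax 0.056 bbox [0.592 0.289] [0.632 0.333] mid [0.6119 0.311 ]
   side 193 zmax 0.054 bbox [0.588 0.29 ] [0.627 0.326] mid [0.6072 0.3076]
disp [ 0.493 -0.568  0.199]
can [0.776 0.197 0.075]
crate top 620 [array([475.6, 361.6]), array([158.7,  87.9]), np.float64(0.8)]
crate side 597 [array([472.8, 361.2]), array([161.5,  90.2]), np.float64(0.5)]
tray top 439 [array([ 530.3, -357.3]), array([134.2, 127.1]), np.float64(5.4)]
tray side 554 [array([ 520.2, -361.1]), array([121.6, 121.3]), np.float64(5.9)]
dish top 525 [array([620.8,   1.6]), array([160. , 163.4]), np.float64(36.3)]
dish side 360 [array([619. ,   1.4]), array([160. , 159.8]), np.float64(65.9)]
```

View pics/crop.png

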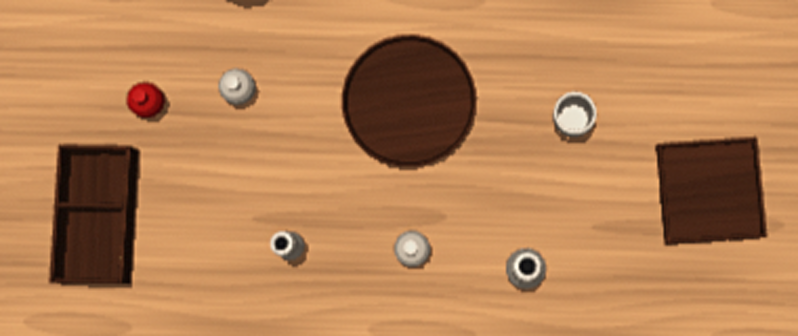

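The crop confirms the choice: the tall vase at crop (527,268), the short vase at (283,245), and white pomegranates at (237,88) and (412,249). The red one at (146,100) stays. The crate's cross wall is at crop y≈207, so the larger bay is the lower one, on the robot's side (-x).

I turn the tool so that its x is world -X and its y is world +Y, then go above the tall vase.

Request:
step_arm(
  increments=[
    [0,0,0,-5],
    [0,0,0,-9.3],
    [0,0,0,-5],
    [-9,-22,0,0],
    [-18,-46,0,0],
    [-18,-46,0,0],
    [-18,-46,0,0],
    [-18,-46,0,0],
    [-18,-46,0,0],
    [-18,-46,0,0],
    [-18,-46,0,0],
    [-18,-46,0,0],
    [-18,-46,0,0],
    [-18,-46,0,0],
    [-18,-46,0,0],
    [-18,-46,0,0],
    [-18,-46,0,0],
    [-8,-17,0,0],
    [0,0,0,0],
  ],
  grip=85,
  squeeze=40,
)

```text
t: 2.48
tool_pos: [0.4247, -0.1419, 0.4042]
ee_rot: [-0.002, -3.141, -0.001]
force: [0.4, -0.1, 0.1]
width: 0.0851
gripper_force: 0.0
```

```bash
cat >> h.py <<'E'
def st():
    s=env.state(); from scipy.spatial.transform import Rotation as R
    M=R.from_rotvec(s['ee_rot']).as_matrix(); print('t',round(s['t'],2),'pos',np.round(s['tool_pos'],4),'x',M[:,0].round(3),'w',round(s['width'],4),'gf',s['gripper_force'],'F',np.round(s['force'],1)); return s,M
E
python3 - <<'E'
from h import *
st()
# crate yaw: wall-top points per side
from m import *
for n in('top','side'):
    W=world(dict(np.load(f'pics/{n}0.npz'))); b=blob(W,(.475,.361),.11,.028,.042)
    for s in(-1,1):
        q=b[(np.abs(b[:,1]-.361-s*.04)<.012)&(np.abs(b[:,0]-.475)<.07)]; p=np.polyfit(q[:,0]-.475,q[:,1],1); print(n,s,len(q),np.degrees(np.arctan(p[0])).round(1),p[1].round(4))
E
```

```text
t 2.48 pos [ 0.4247 -0.1419  0.4042] x [-1.     0.001  0.001] w 0.0851 gf 0.0 F [ 0.4 -0.1  0.1]
top -1 159 0.9 0.3221
top 1 165 0.6 0.4
side -1 148 1.0 0.3221
side 1 151 0.4 0.4003
```

Request:
step_arm(
  increments=[
    [0,0,20,0],
    [0,0,35,0],
    [0,0,40,0],
    [0,0,35,0],
    [0,0,25,0],
    [0,0,14,0],
    [0,0,0,0],
  ],
)

```text
t: 3.35
tool_pos: [0.4239, -0.1401, 0.2353]
ee_rot: [0.002, -3.14, -0.002]
force: [0.4, -0.5, 1.0]
width: 0.0847
gripper_force: 0.0
```

Request:
step_arm(
  increments=[
    [0,0,0,0],
    [0,0,0,0],
    [0,0,0,0],
    [0,0,0,0],
    [0,0,0,0],
    [0,0,0,0],
  ],
  grip=25,
  squeeze=40,
)

```text
t: 4.1
tool_pos: [0.4248, -0.1416, 0.2363]
ee_rot: [0.0, 3.14, -0.001]
force: [-0.1, 1.3, 7.6]
width: 0.032
gripper_force: 39.1
```

Run:
```python
from h import *
c=cap('side','side1'); st()
cv2.imwrite('pics/side1c.png',cv2.resize(c['img'][130:350,150:410,::-1],None,fx=2.6,fy=2.6,interpolation=cv2.INTER_CUBIC))
```

```text
t 4.15 pos [ 0.4248 -0.1416  0.2363] x [-1.    -0.    -0.001] w 0.0321 gf 39.10362642374821 F [-0.2  0.6  7.3]
```

View pics/side1c.png

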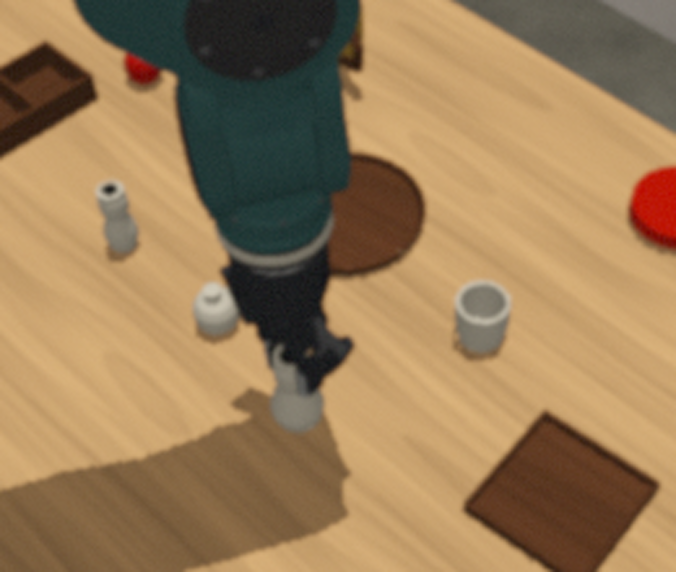

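The vase is held upright in the fingers at crop (297,385). Lifting.

Request:
step_arm(
  increments=[
    [0,0,-5,0],
    [0,0,-15,0],
    [0,0,-30,0],
    [0,0,-30,0],
    [0,0,-20,0],
    [0,0,-10,0],
    [0,0,0,0],
  ],
)

```text
t: 5.03
tool_pos: [0.4246, -0.1415, 0.3458]
ee_rot: [-0.0, 3.141, -0.0]
force: [-0.7, 0.1, -2.3]
width: 0.0322
gripper_force: 40.1
```

Request:
step_arm(
  increments=[
    [0,8,0,0],
    [-1,18,0,0],
    [-1,30,0,0],
    [-1,40,0,0],
    [-1,40,0,0],
    [-2,40,0,0],
    [-1,40,0,0],
    [-1,40,0,0],
    [-2,40,0,0],
    [-1,40,0,0],
    [-1,40,0,0],
    [-1,40,0,0],
    [-1,35,0,0],
    [-1,28,0,0],
    [0,16,0,0],
    [0,8,0,0],
    [0,0,0,0],
    [0,0,0,0],
  ],
)

```text
t: 7.28
tool_pos: [0.4395, 0.3608, 0.3457]
ee_rot: [-0.001, -3.142, 0.0]
force: [-0.3, 0.9, -2.8]
width: 0.032
gripper_force: 40.1
```

Request:
step_arm(
  increments=[
    [0,0,10,0],
    [0,0,25,0],
    [0,0,30,0],
    [0,0,20,0],
    [0,0,11,0],
    [0,0,5,0],
    [0,0,1,0],
    [0,0,1,0],
    [0,0,0,0],
  ],
)

```text
t: 8.4
tool_pos: [0.4396, 0.3616, 0.243]
ee_rot: [-0.0, 3.141, 0.001]
force: [-0.8, -0.2, -1.4]
width: 0.0318
gripper_force: 40.1
```

Run:
```python
from h import *
st();c=cap('side','side2')
cv2.imwrite('pics/side2c.png',cv2.resize(c['img'][90:250,60:290,::-1],None,fx=2.6,fy=2.6,interpolation=cv2.INTER_CUBIC))
```

```text
t 8.4 pos [0.4396 0.3616 0.243 ] x [-1. -0. -0.] w 0.0318 gf 40.107685679686256 F [-0.8 -0.2 -1.4]
```

View pics/side2c.png

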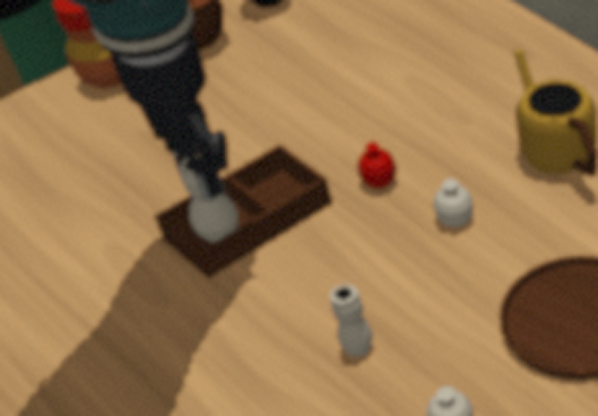

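The vase hangs in the near (larger) bay at crop (213,215). Setting it down and releasing.

Request:
step_arm(
  increments=[
    [0,0,1,0],
    [0,0,1,0],
    [0,0,0,0],
    [0,0,0,0],
  ],
)

```text
t: 8.95
tool_pos: [0.4397, 0.3616, 0.2414]
ee_rot: [0.0, 3.14, 0.001]
force: [-0.5, -1.4, 7.9]
width: 0.0322
gripper_force: 41.0
```

Request:
step_arm(
  increments=[
    [0,0,0,0],
    [0,0,0,0],
    [0,0,0,0],
    [0,0,0,0],
    [0,0,0,0],
    [0,0,-10,0],
    [0,0,-25,0],
    [0,0,-30,0],
    [0,0,-25,0],
    [0,0,-12,0],
    [0,0,0,0],
  ],
  grip=85,
)

```text
t: 10.32
tool_pos: [0.4396, 0.3616, 0.3432]
ee_rot: [-0.0, 3.141, 0.001]
force: [1.5, 0.6, 0.2]
width: 0.085
gripper_force: 0.0
```

Request:
step_arm(
  increments=[
    [0,-10,0,0],
    [0,-25,0,0],
    [-1,-38,0,0],
    [-1,-45,0,0],
    [-1,-45,0,0],
    [-1,-36,0,0],
    [0,-20,0,0],
    [0,-10,0,0],
    [0,0,0,0],
    [0,0,15,0],
    [0,0,30,0],
    [0,0,35,0],
    [0,0,25,0],
    [0,0,14,0],
    [0,0,6,0],
    [0,0,0,0],
  ],
)

```text
t: 12.32
tool_pos: [0.4435, 0.1329, 0.2176]
ee_rot: [0.001, -3.141, -0.0]
force: [0.5, 0.7, -0.0]
width: 0.0849
gripper_force: 0.0
```

Request:
step_arm(
  increments=[
    [0,0,0,0],
    [0,0,0,0],
    [0,0,0,0],
    [0,0,0,0],
    [0,0,0,0],
    [0,0,0,0],
    [0,0,0,0],
  ],
  grip=20,
)

```text
t: 13.2
tool_pos: [0.4437, 0.1325, 0.2181]
ee_rot: [0.0, 3.141, 0.0]
force: [-0.4, -0.5, 5.3]
width: 0.0273
gripper_force: 39.1
```

Request:
step_arm(
  increments=[
    [0,0,-5,0],
    [0,0,-15,0],
    [0,0,-25,0],
    [0,0,-25,0],
    [0,0,-20,0],
    [0,0,-10,0],
    [0,0,0,0],
  ],
)

```text
t: 14.08
tool_pos: [0.4436, 0.1325, 0.3179]
ee_rot: [0.0, 3.141, 0.0]
force: [-0.5, 0.6, -1.0]
width: 0.0271
gripper_force: 39.5
```

Run:
```python
from h import *
st();c=cap('side','side3')
cv2.imwrite('pics/side3c.png',cv2.resize(c['img'][90:290,60:320,::-1],None,fx=2.6,fy=2.6,interpolation=cv2.INTER_CUBIC))
```

```text
t 14.07 pos [0.4436 0.1325 0.3179] x [-1.     0.    -0.001] w 0.0271 gf 39.497349271550775 F [-0.5  0.6 -1. ]
```

View pics/side3c.png

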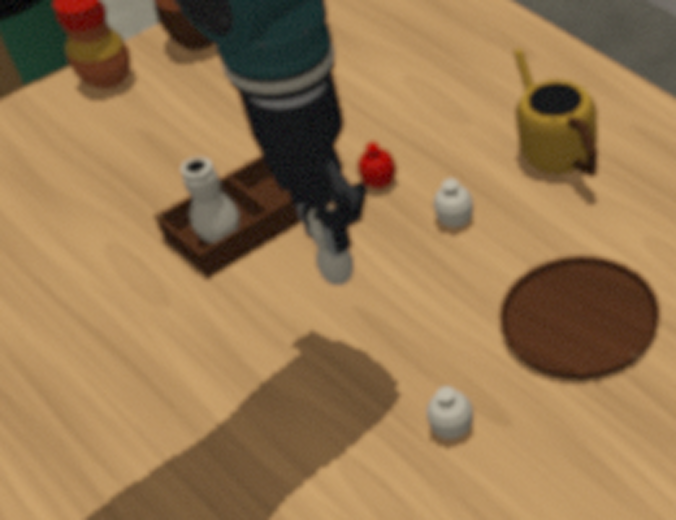

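The tall vase stands in the larger bay at crop (212,205), and the short vase is held at (330,255). Moving x first, to stay clear of the tall vase.

Request:
step_arm(
  increments=[
    [-10,0,0,0],
    [-22,5,0,0],
    [-25,15,0,0],
    [-13,28,0,0],
    [-5,38,0,0],
    [0,40,0,0],
    [0,40,0,0],
    [0,30,0,0],
    [0,20,0,0],
    [0,10,0,0],
    [0,4,0,0],
    [0,0,0,0],
    [0,0,0,0],
  ],
)

```text
t: 15.75
tool_pos: [0.5186, 0.3619, 0.3178]
ee_rot: [0.001, 3.141, -0.0]
force: [0.1, 1.0, -1.7]
width: 0.0272
gripper_force: 39.5
```

Request:
step_arm(
  increments=[
    [0,0,10,0],
    [0,0,22,0],
    [0,0,26,0],
    [0,0,18,0],
    [0,0,10,0],
    [0,0,5,0],
    [0,0,2,0],
    [0,0,1,0],
    [0,0,1,0],
    [0,0,0,0],
  ],
)

```text
t: 17.0
tool_pos: [0.5187, 0.3626, 0.2231]
ee_rot: [-0.0, 3.141, 0.001]
force: [-0.5, 0.5, 3.8]
width: 0.0274
gripper_force: 39.9
```

Request:
step_arm(
  increments=[
    [0,0,0,0],
    [0,0,0,0],
    [0,0,0,0],
    [0,0,0,0],
    [0,0,0,0],
    [0,0,-10,0],
    [0,0,-25,0],
    [0,0,-35,0],
    [0,0,-30,0],
    [0,0,-15,0],
    [0,0,0,0],
  ],
  grip=85,
)

```text
t: 18.38
tool_pos: [0.5186, 0.3626, 0.3384]
ee_rot: [-0.0, 3.14, 0.001]
force: [0.1, 0.9, -1.0]
width: 0.0852
gripper_force: 0.0
```

Request:
step_arm(
  increments=[
    [-8,-12,0,0],
    [-20,-28,0,0],
    [-28,-39,0,0],
    [-27,-38,0,0],
    [-18,-26,0,0],
    [-10,-14,0,0],
    [0,0,0,0],
    [0,0,0,0],
  ],
  grip=70,
)

```text
t: 19.38
tool_pos: [0.629, 0.2063, 0.3375]
ee_rot: [0.001, -3.141, -0.0]
force: [0.1, 0.2, 0.2]
width: 0.0701
gripper_force: 0.0
```

Run:
```python
from m import *
st()
for n in('top','side'):
    c=cap(n,n+'4'); W=world(c)
    for k,p,r,lo,hi in(('tall',(.44,.361),.017,.075,.088),('short',(.518,.362),.0145,.06,.071),('pomA',(.63,.205),.021,.012,.028),('pomB',(.443,-.010),.021,.012,.028)):
        b=blob(W,p,.03,lo,hi)[:,:2]; print(n,k,len(b),'zmax',blob(W,p,.02,lo,.12)[:,2].max().round(3) if len(b) else '',circ(b,r).round(4) if len(b)>5 else '')
cv2.imwrite('pics/side4c.png',cv2.resize(c['img'][90:290,60:320,::-1],None,fx=2.6,fy=2.6,interpolation=cv2.INTER_CUBIC))
```

```text
t 19.38 pos [0.629  0.2063 0.3375] x [-1.    -0.001  0.001] w 0.0701 gf 0.0 F [0.1 0.2 0.2]
top tall 0 zmax  
top short 0 zmax  
top pomA 45 zmax 0.055 [0.6323 0.2046]
top pomB 25 zmax 0.056 [ 0.4458 -0.0093]
side tall 55 zmax 0.104 [0.4376 0.3612]
side short 33 zmax 0.086 [0.5172 0.3639]
side pomA 68 zmax 0.056 [0.6292 0.2061]
side pomB 79 zmax 0.054 [ 0.4431 -0.0086]
```

View pics/side4c.png

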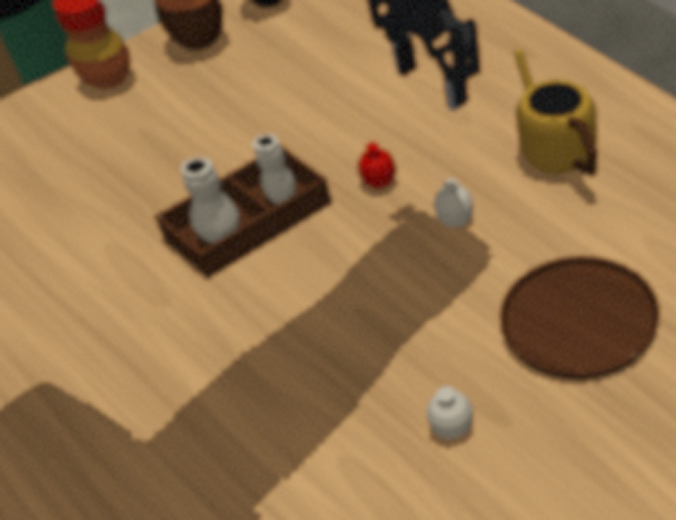

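Both vases stand in their bays, at crop (212,205) and (275,175). Now the first pomegranate, at (453,205).

Request:
step_arm(
  increments=[
    [-2,-1,20,0],
    [0,0,35,0],
    [0,0,40,0],
    [0,0,32,0],
    [0,0,18,0],
    [0,0,9,0],
    [0,0,4,0],
    [0,0,0,0],
  ],
)

```text
t: 20.48
tool_pos: [0.6316, 0.2048, 0.1802]
ee_rot: [-0.0, 3.141, 0.0]
force: [-0.1, -0.5, 0.1]
width: 0.07
gripper_force: 0.0
```

Request:
step_arm(
  increments=[
    [0,0,0,0],
    [0,0,0,0],
    [0,0,0,0],
    [0,0,0,0],
    [0,0,0,0],
    [0,0,0,0],
  ],
  grip=34,
)

```text
t: 21.22
tool_pos: [0.6317, 0.2045, 0.1806]
ee_rot: [0.0, 3.14, 0.0]
force: [-1.1, 0.2, 6.1]
width: 0.0404
gripper_force: 39.9
```

Request:
step_arm(
  increments=[
    [0,0,-4,0],
    [0,0,-12,0],
    [0,0,-20,0],
    [0,0,-20,0],
    [0,0,-14,0],
    [0,0,-10,0],
    [0,0,0,0],
  ],
)

```text
t: 22.1
tool_pos: [0.6316, 0.2046, 0.2602]
ee_rot: [-0.0, 3.141, 0.0]
force: [-0.0, -0.3, -1.1]
width: 0.0405
gripper_force: 40.5
```

Request:
step_arm(
  increments=[
    [-1,-8,0,0],
    [-2,-18,0,0],
    [-4,-30,0,0],
    [-4,-38,0,0],
    [-4,-38,0,0],
    [-3,-32,0,0],
    [-2,-22,0,0],
    [-1,-12,0,0],
    [0,-5,0,0],
    [0,0,0,0],
    [0,0,0,0],
  ],
)

```text
t: 23.48
tool_pos: [0.6525, 0.0023, 0.2597]
ee_rot: [0.001, -3.142, -0.0]
force: [0.2, 0.8, -1.3]
width: 0.0402
gripper_force: 40.5
```

Request:
step_arm(
  increments=[
    [0,0,8,0],
    [0,0,18,0],
    [0,0,20,0],
    [0,0,13,0],
    [0,0,8,0],
    [0,0,4,0],
    [0,0,2,0],
    [0,0,1,0],
    [0,0,1,0],
    [0,0,0,0],
  ],
)

```text
t: 24.72
tool_pos: [0.6527, 0.0015, 0.1856]
ee_rot: [-0.0, 3.14, -0.0]
force: [-2.4, 0.7, 7.6]
width: 0.0402
gripper_force: 41.1
```

Request:
step_arm(
  increments=[
    [0,0,0,0],
    [0,0,0,0],
    [0,0,0,0],
    [0,0,0,0],
    [0,0,-10,0],
    [0,0,-25,0],
    [0,0,-30,0],
    [0,0,-25,0],
    [0,0,-10,0],
    [0,0,0,0],
  ],
  grip=66,
)

```text
t: 25.98
tool_pos: [0.6526, 0.0015, 0.285]
ee_rot: [-0.0, 3.141, -0.0]
force: [-1.1, -0.3, -0.8]
width: 0.0658
gripper_force: 0.0
```

Request:
step_arm(
  increments=[
    [10,-1,0,0],
    [25,-1,0,0],
    [38,-2,0,0],
    [42,-2,0,0],
    [38,-2,0,0],
    [28,-1,0,0],
    [18,-1,0,0],
    [8,-1,0,0],
    [0,0,0,0],
    [0,0,10,0],
    [0,0,25,0],
    [0,0,30,0],
    [0,0,20,0],
    [0,0,12,0],
    [0,0,6,0],
    [0,0,2,0],
    [0,0,0,0],
  ],
  grip=70,
)

```text
t: 28.1
tool_pos: [0.4457, -0.0095, 0.18]
ee_rot: [-0.0, 3.141, -0.0]
force: [0.8, -0.5, 0.4]
width: 0.0702
gripper_force: 0.0
```

Request:
step_arm(
  increments=[
    [0,0,0,0],
    [0,0,0,0],
    [0,0,0,0],
    [0,0,0,0],
    [0,0,0,0],
    [0,0,0,0],
  ],
  grip=34,
)

```text
t: 28.85
tool_pos: [0.4457, -0.0095, 0.1803]
ee_rot: [-0.0, 3.141, -0.0]
force: [-1.8, 0.4, 9.4]
width: 0.0405
gripper_force: 39.1
```

Request:
step_arm(
  increments=[
    [0,0,-4,0],
    [0,0,-12,0],
    [0,0,-20,0],
    [0,0,-20,0],
    [0,0,-14,0],
    [0,0,-10,0],
    [0,0,0,0],
  ],
)

```text
t: 29.72
tool_pos: [0.4457, -0.0095, 0.2604]
ee_rot: [-0.0, 3.14, -0.0]
force: [-0.3, 0.0, -0.7]
width: 0.0404
gripper_force: 40.4
```

Run:
```python
from m import *
st()
for n in('top','side'):
    c=cap(n,n+'5'); W=world(c)
    b=blob(W,(.6525,.0015),.03,.018,.032)[:,:2]; print(n,len(b),'zmax',blob(W,(.6525,.0015),.03,.02,.12)[:,2].max().round(3),circ(b,.021).round(4) if len(b)>5 else '')
cv2.imwrite('pics/side5c.png',cv2.resize(c['img'][130:330,160:420,::-1],None,fx=2.6,fy=2.6,interpolation=cv2.INTER_CUBIC))
```

```text
t 29.73 pos [ 0.4457 -0.0095  0.2604] x [-1.    -0.    -0.001] w 0.0404 gf 40.43335964670405 F [-0.3  0.  -0.7]
top 37 zmax 0.063 [0.6537 0.0015]
side 54 zmax 0.059 [0.6507 0.0022]
```

View pics/side5c.png

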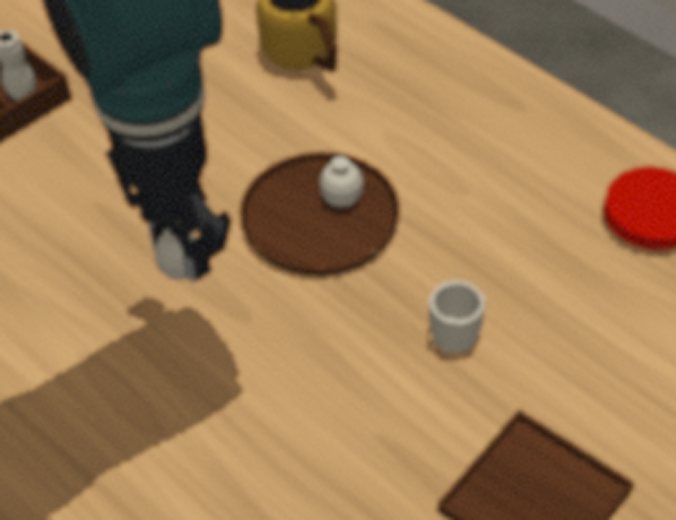

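The first pomegranate stands in the dish at crop (341,185), and the second is held at (180,250). I place it 64 mm nearer the robot than the first.

Request:
step_arm(
  increments=[
    [-8,1,0,0],
    [-18,1,0,0],
    [-30,2,0,0],
    [-34,3,0,0],
    [-26,2,0,0],
    [-16,1,0,0],
    [-8,1,0,0],
    [-3,0,0,0],
    [0,0,0,0],
    [0,0,8,0],
    [0,0,18,0],
    [0,0,20,0],
    [0,0,13,0],
    [0,0,8,0],
    [0,0,4,0],
    [0,0,2,0],
    [0,0,1,0],
    [0,0,1,0],
    [0,0,0,0],
  ],
)

```text
t: 32.2
tool_pos: [0.5886, 0.0015, 0.1853]
ee_rot: [-0.0, 3.141, -0.0]
force: [-1.2, 0.3, 6.5]
width: 0.0401
gripper_force: 41.1
```

Request:
step_arm(
  increments=[
    [0,0,0,0],
    [0,0,0,0],
    [0,0,0,0],
    [0,0,0,0],
    [0,0,-10,0],
    [0,0,-25,0],
    [0,0,-30,0],
    [0,0,-25,0],
    [0,0,-10,0],
    [0,0,0,0],
  ],
  grip=66,
)

```text
t: 33.45
tool_pos: [0.5886, 0.0015, 0.285]
ee_rot: [-0.0, 3.141, -0.0]
force: [-0.2, -1.1, -0.3]
width: 0.066
gripper_force: 0.0
```

Request:
step_arm(
  increments=[
    [-1,-10,0,0],
    [-2,-22,0,0],
    [-3,-36,0,0],
    [-3,-42,0,0],
    [-3,-38,0,0],
    [-2,-26,0,0],
    [0,-15,0,0],
    [0,-8,0,0],
    [0,0,0,0],
    [0,0,10,0],
    [0,0,22,0],
    [0,0,28,0],
    [0,0,19,0],
    [0,0,11,0],
    [0,0,6,0],
    [0,0,0,0],
  ],
  grip=85,
)

```text
t: 35.45
tool_pos: [0.6026, -0.1953, 0.1887]
ee_rot: [0.0, -3.142, -0.0]
force: [0.5, -0.6, -0.2]
width: 0.0848
gripper_force: 0.0
```

Request:
step_arm(
  increments=[
    [0,0,0,0],
    [0,0,0,0],
    [0,0,0,0],
    [0,0,0,0],
    [0,0,0,0],
    [0,0,0,0],
  ],
  grip=42,
)

```text
t: 36.2
tool_pos: [0.6027, -0.1955, 0.1895]
ee_rot: [-0.0, 3.141, -0.001]
force: [-2.1, 1.4, 5.9]
width: 0.0494
gripper_force: 41.1
```

Request:
step_arm(
  increments=[
    [0,0,-4,0],
    [0,0,-12,0],
    [0,0,-20,0],
    [0,0,-20,0],
    [0,0,-14,0],
    [0,0,-10,0],
    [0,0,0,0],
  ],
)

```text
t: 37.08
tool_pos: [0.6027, -0.1955, 0.2692]
ee_rot: [-0.0, 3.141, -0.001]
force: [0.8, 0.4, -0.9]
width: 0.0498
gripper_force: 41.6
```

Run:
```python
from m import *
st()
c=cap('side','side6'); W=world(c)
for p in((.6525,.0015),(.5885,.0015)):
    b=blob(W,p,.03,.018,.032)[:,:2]; print(len(b),'zmax',blob(W,p,.03,.02,.12)[:,2].max().round(3),circ(b,.021).round(4))
for a in('side0',): # tray outline by colour on its floor/rim
    d=dict(np.load(f'pics/{a}.npz')); w=world(d); lum=d['img'].max(-1)
    m=(np.hypot(w[...,0]-.522,w[...,1]+.361)<.1)&(lum<95); b=w[m][:,:2].astype(np.float32)*1000
    print(m.sum(),cv2.minAreaRect(b),b.mean(0))
cv2.imwrite('pics/side6c.png',cv2.resize(c['img'][150:370,210:500,::-1],None,fx=2.6,fy=2.6,interpolation=cv2.INTER_CUBIC))
```

```text
t 37.08 pos [ 0.6027 -0.1955  0.2692] x [-1.    -0.    -0.001] w 0.0498 gf 41.62877762981225 F [ 0.8  0.4 -0.9]
60 zmax 0.059 [0.6505 0.0023]
61 zmax 0.059 [0.5859 0.0022]
2682 ((519.0284423828125, -362.30206298828125), (119.45574951171875, 118.18326568603516), 5.64013147354126) [ 519.3958  -362.32233]
```

View pics/side6c.png

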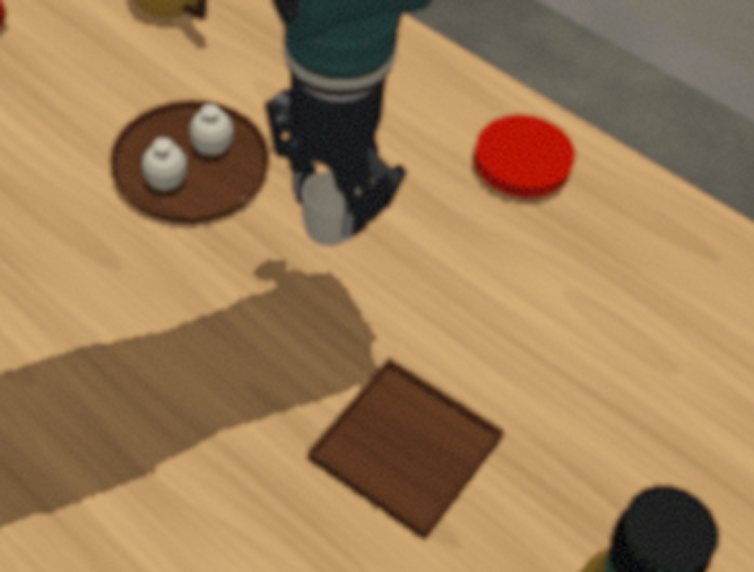

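Both pomegranates stand in the dish at crop (210,130) and (163,165), and the cup is held at (327,210). Next is the tray, centre at crop (405,448), about (0.5215, -0.3625) in world after the side camera's 2 mm offset.

Request:
step_arm(
  increments=[
    [4,-8,0,0],
    [10,-20,0,0],
    [16,-34,0,0],
    [19,-38,0,0],
    [15,-31,0,0],
    [10,-20,0,0],
    [5,-11,0,0],
    [2,-4,0,0],
    [0,0,0,0],
    [0,0,8,0],
    [0,0,18,0],
    [0,0,20,0],
    [0,0,13,0],
    [0,0,8,0],
    [0,0,4,0],
    [0,0,2,0],
    [0,0,1,0],
    [0,0,1,0],
    [0,0,0,0],
  ],
)

```text
t: 39.5
tool_pos: [0.5216, -0.3616, 0.1945]
ee_rot: [-0.0, 3.141, -0.001]
force: [-2.7, 2.6, 6.1]
width: 0.0497
gripper_force: 42.3
```

Request:
step_arm(
  increments=[
    [0,0,0,0],
    [0,0,0,0],
  ],
)

```text
t: 39.75
tool_pos: [0.5216, -0.3616, 0.1945]
ee_rot: [-0.0, 3.141, -0.001]
force: [-2.1, 1.2, 6.0]
width: 0.0496
gripper_force: 42.3
```

Request:
step_arm(
  increments=[
    [0,0,0,0],
    [0,0,0,0],
    [0,0,0,0],
    [0,0,0,0],
    [0,0,-8,0],
    [0,0,-20,0],
    [0,0,-35,0],
    [0,0,-40,0],
    [0,0,-40,0],
    [0,0,-30,0],
    [0,0,-15,0],
    [35,0,0,0],
    [45,0,0,0],
    [35,0,0,0],
    [0,0,0,0],
    [0,0,0,0],
  ],
  grip=74,
)

```text
t: 41.75
tool_pos: [0.4069, -0.3616, 0.3822]
ee_rot: [0.0, 3.141, -0.001]
force: [-0.0, 0.9, -1.1]
width: 0.0735
gripper_force: 0.0
```

Run:
```python
from m import *
st()
for n in('top','side'):
    c=cap(n,n+'7'); W=world(c)
    for k,p,r,lo,hi in(('tall',(.44,.361),.017,.075,.088),('short',(.518,.362),.0145,.06,.071),('pA',(.6525,.001),.021,.018,.032),('pB',(.5885,.001),.021,.018,.032),('cup',(.5216,-.3616),.025,.025,.05)):
        b=blob(W,p,.032,lo,hi)[:,:2]; print(n,k,len(b),circ(b,r).round(4) if len(b)>5 else '', blob(W,p,.03,lo,.12)[:,2].max().round(3) if len(b) else '')
cv2.imwrite('pics/side7b.png',c['img'][:,:,::-1])
```

```text
t 41.75 pos [ 0.4069 -0.3616  0.3822] x [-1.     0.    -0.001] w 0.0735 gf 0.0 F [-0.   0.9 -1.1]
top tall 33 [0.4409 0.3605] 0.108
top short 29 [0.5204 0.3628] 0.091
top pA 24 [0.6536 0.0014] 0.061
top pB 26 [0.5891 0.0006] 0.061
top cup 91 [ 0.5238 -0.3598] 0.061
side tall 54 [0.4378 0.361 ] 0.105
side short 34 [0.5175 0.3636] 0.088
side pA 61 [0.6505 0.0025] 0.06
side pB 58 [0.5861 0.0024] 0.059
side cup 164 [ 0.5214 -0.3601] 0.059
```

View pics/side7b.png

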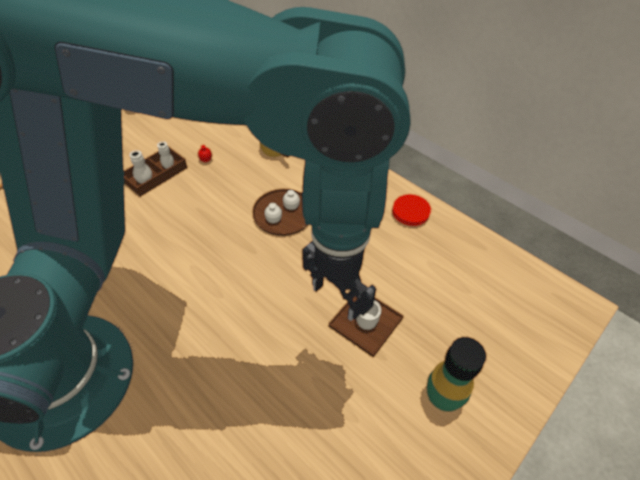

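View pics/top7.png

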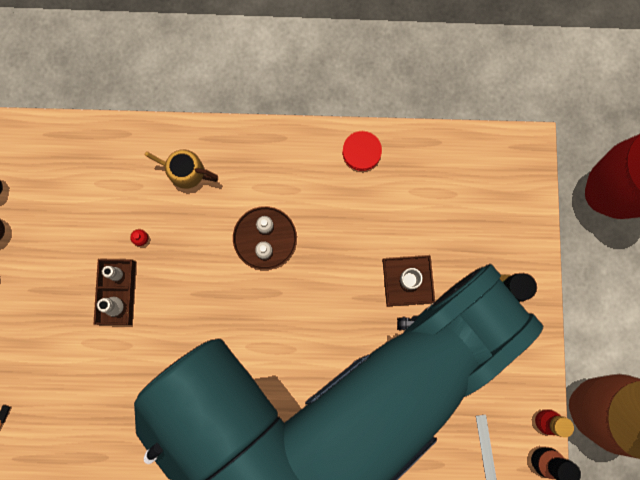

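Everything stands in its place: vases at top (112,272) and (109,306), pomegranates at (265,224) and (264,250), cup at (411,279). The watering can, display vase and red pomegranate haven't moved. Handing in.

```bash
python3 -c "
from workcell import env
print(env.sign_off())"
```

```text
the job is handed in; nothing more can be done
None
```

All five pieces stand upright in their places, released and at rest, and the job was handed in at about 42 s, with the display vase, watering can and red look-alike left where they were.

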